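# Start a slow charge on the docked battery pack

### The arm

A 7-joint arm with a two-finger parallel gripper is mounted at the origin on the work surface. World frame = base frame: x ahead of the robot, y to its left, z up, the work surface at z = 0. Lengths are in m, angles in rad, forces in N, time in s.
With the tool pointing down it reaches from about 0.35 to 0.9 m from the base axis. Payload 8.1 kg.
Tool frame: the origin (TCP) lies at the very end of the fingers, on their centre line; the grasp point (between the pads) lies 19 mm behind it; z points along the fingers, y is the direction in which the jaws open and shut (so a half turn about z gives the same grasp; the last joint's range is limited). The gripper opens to 92 mm and grips with 3 to 60 N. Pads are 19 mm wide; open, the fingers measure 130 mm over their backs; the gripper's body (75 mm by 190 mm) begins 47 mm behind the grasp point.
Start: joints at [-1.271, 0.434, 0.025, 1.573, -0.012, 1.134, -0.075], TCP at [0.245, 0.575, 0.227] pointing down, gripper open.
Joint ranges: [-2.62, 2.62], [-0.44, 2.09], [-1.27, 1.32], [0.08, 2.57], [-1.32, 4.46], [0.12, 2], [-2.74, 2.74]. Speed limits (rad/s): [2.22, 2.22, 3.01, 3.01, 3.14, 3.14, 3.14].

### API

Orientations are given as a 3x3 rotation matrix whose columns are the frame's x, y, z axes.
In Python, from rig import monitor, eyes, workorder gives the robot as it stands. The module is installed in compiled form; this text tells all that it offers.
- The arm moves only by the shell command python3 -m inch 'ROWS' [FORCE]. ROWS is JSON, a list of rows, each an object with "travel": the shift along the tool's x, y, z in cm, a list of three; "dr": the turn, a rotation vector about the tool's x, y, z in degrees, a list of three; "fingers": the opening, from 0 (shut) to 1 (fully open). A call has 1 to 8 rows; each row is the pose to reach, as a shift and turn from the pose commanded when the call began, along the tool's axes at that moment; what a row does not reach only later rows make up. A row lasts 1/12 s, in which the tool goes at most 41.7 mm and 7.16 degrees, less where a joint would pass 70% of its speed; a pose out of reach is approached as far as the arm can. A call with a gripper value outside its range is refused whole. The fingers move at their own pace and stop on an object; FORCE is the grip in N (left out, the last holds). Time passes only in rows, so rows that repeat a pose let the fingers close. It gives the time, the measured TCP pose, the force and the opening at its end, in the units of the state.
- monitor.state(): the state, without advancing time (a new reading comes with each control period).
- eyes.read_camera(name): name is "scene" or "top" or "wrist"; returns the picture (384x512x3 uint8, blue, green, red); there is no depth.
- eyes.camera_model(name): a dict with "vertical_fov" (degrees; the focal length in pixels is half the picture's height over the tangent of half this angle, whatever the lens; pixels are square), "cx", "cy" (the principal point, pixels), "D" ([k1, k2, p1, p2, k3] as OpenCV has them; the pictures are not rectified), "eye" and "rotation" of the camera in the world; the wrist camera has in their place "tool_from_camera" (4x4, takes a point from camera to tool coordinates, whose origin is the TCP and whose axes are the flange's). Camera axes: x right, y up, looking along -z (the intrinsics and any distortion apply to the point x, -y, -z); pixel columns grow to the right and rows downward; lengths in m; the calibration is good to about 2 mm. A picture is of the moment at which its call begins: read the wrist's pose just before it. camera_model takes no time and is no camera call.
- workorder.job_done(): hands the job in, once; it reports no verdict.
The state is a dict: "time": time; "qpos": joint angles; "joint_vel": joint speeds; "joint_efforts": joint torques, N m; "eef_pos": TCP position; "ee_rot": TCP orientation; "wrist_force": force on the tool from outside, world axes, zero at the start; "wrist_torque": the same for the moment, N m; "width": finger opening in m.
Only numpy, scipy, OpenCV 4.12 (cv2) and the standard library are available. Lean on these libraries where they do the work, as an engineer would, in place of code of your own. Each camera call takes 0.05 s, during which the arm holds its last target. There are 200 camera calls.

### The job

Start a slow charge of the battery pack in the grey charger with the closed fingertips: press the raised end of the power rocker until the charger is switched fully on, then press the long bar-shaped key fully down so that it stays down, then press the round start button fully down and let it come back up. Leave the square key up, do not press a key before its turn, and do not lift or shift the battery packs, the case's lid or anything else that stands about.

Things in the scene. Friction and masses are not known exactly. Their poses are not given: they have to be found in the camera images.
- charger: grey battery charger, fixed, 150 (x) x 270 (y) x 55 mm tall. Origin: centre of its underside; x points away from its front, y to its left, z up. Its left part (y 43 to 133 mm) is a bay in which a battery pack stands, rising 52 mm above the flat top; right of the bay the flat top is the control panel
- panel (a point): point on the charger's flat top, the surface of the panel, at charger x = 0, y = -50 mm, z = 55 mm. Three grey push keys stand in a row along y at charger x = -35 mm, at y = -105, -50 and 5 mm; which key is in which place varies. Each sits on a flat 54 x 34 x 3 mm bezel. The rocker is behind the row, centred at x = 40, y = -50 mm
- rocker (a joint): power rocker's angle, rad: 0 to 0.06 off, 0.4 fully on. Grey paddle, 48 mm along charger y, 20 mm wide, pivoting in its middle 9 mm above the panel, between two rails 5 mm high. Off, its right (-y) end stands up; pressing that end down until it is the low end switches it on. No spring: it stays where left. Needs 1 to 5 N
- rocker_raised_end (a point): point on the rocker's upper face, on its middle line, 6 mm in from its right (-y) end: where to press. Off, it is about 16.5 mm above the panel; fully on, about 9 mm (there the paddle slopes up towards its left end). It moves with the rocker
- long_key (a joint): travel of the long bar-shaped key, m: 0 up, 0.007 fully down. It has no spring: it stays down when pressed; needs about 3 N
- long_key_top (a point): long key, slow charge: a bar 44 mm (along the charger's x) x 18 mm, the only long one. Its point long_key_top is the centre of its upper face: released, 13 mm above the panel; fully pressed, 6 mm above it. z up
- round_button (a joint): travel of the round start button, m: 0 up, 0.007 fully down. Sprung, it comes back up by itself; fully down takes about 5 N
- round_button_top (a point): round start button, 28 mm across, the only round one. Its point round_button_top is the centre of its upper face: released, 13 mm above the panel; fully pressed, 6 mm above it. 
- square_key (a joint): travel of the square key, m: 0 up, 0.007 fully down. It stays down when pressed. Not to be pressed
- square_key_top (a point): square fast-charge key, 24 x 24 mm, to be left up. Its point square_key_top is the centre of its upper face: released, 13 mm above the panel; fully pressed, 6 mm above it. 
- case_lid_handle (a point): the knob on the lid of the small open aluminium case (150 x 190 x 60 mm, fixed, left of the charger, its hinged lid standing up to about 0.22 m above the shelf). Bystander
- docked_pack: black cordless-tool battery pack, 110 x 70 x 52 mm, 0.6 kg, standing loose in the charger's bay. Origin: centre of its underside. Leave it docked
- spare_pack: a second, identical battery pack, loose on the shelf just beyond the charger. Origin: centre of its underside. Bystander
- socket: steel wrench socket standing upright, 26 mm across, 50 mm tall, loose, in front of the charger. Origin: centre of its underside. Bystander
- screwdriver: screwdriver, 160 mm long, lying loose in front of the charger. Bystander
- grease_jar: white jar, 60 mm across, 60 mm tall, loose, right of the charger. Origin: centre of its underside. Bystander
- spray_can: upright aluminium can, 54 mm across, 160 mm tall, loose, far right of the charger. Origin: centre of its underside. Bystander
Things that resemble listed ones, but are neither listed nor needed, are in the scene too. Leave any pink or red look-alike of the docked_pack alone.

How it is judged:
By the outcome, as a careful person would: the job done as asked, in the order asked, and still so for the second after the job is handed in, with the robot touching nothing.
It also fails if it takes over 38 s, if anything falls off the work surface, if the arm or the gripper's body presses on something with over 40 N, if the wrist force passes 120 N, or if a joint passes its speed limit or range.

## Working session

There is one attempt and no reset: what is moved stays moved. The work goes in short steps, Python scripts to look and compute and a shell command to move; the robot and the scene stay as the last step left them, time stands still between calls to the robot, and variables do not carry over. Pictures are saved under pics/ and viewed, about 8 in all and at most 12, crops included, and the job is handed in when it is done.

```bash
mkdir -p pics; cat > h.py <<'E'
import numpy as np, cv2
from rig import monitor, eyes, workorder
def K(m):
    f=192/np.tan(np.radians(m['vertical_fov'])/2)
    return np.array([[f,0,m['cx']],[0,f,m['cy']],[0,0,1.]])
def pose(m,st=None):
    if 'eye' in m: return np.array(m['eye']),np.array(m['rotation'])
    T=np.array(m['tool_from_camera']); R=np.array(st['ee_rot']); 
    return R@T[:3,3]+np.array(st['eef_pos']), R@T[:3,:3]
def ray(m,px,st=None):
    e,R=pose(m,st); u=cv2.undistortPoints(np.array([[px]],float),K(m),np.array(m['D'],float))[0,0]
    return e,R@np.array([u[0],-u[1],-1])
def atz(m,px,z,st=None):
    e,d=ray(m,px,st); return e+d*(z-e[2])/d[2]
def proj(m,P,st=None):
    e,R=pose(m,st); c=(np.atleast_2d(P)-e)@R*[1,-1,-1]
    return cv2.projectPoints(c,np.zeros(3),np.zeros(3),K(m),np.array(m['D'],float))[0][:,0]
E
python3 - <<'E'
from h import *
s=monitor.state()
print(s['time'],s['eef_pos'],np.round(s['ee_rot'],3),s['width'],s['wrist_force'])
a=eyes.read_camera('scene');b=eyes.read_camera('top')
cv2.imwrite('pics/scene.png',a);cv2.imwrite('pics/top.png',b)
for n in ('scene','top','wrist'): print(n,eyes.camera_model(n))
E
```

```text
0.0 [0.2448534  0.57450197 0.22596332] [[-0.92   0.392 -0.   ]
 [ 0.392  0.92  -0.001]
 [-0.    -0.002 -1.   ]] 0.09199129087809109 [ 0.28050155 -0.79809025 -0.23018254]
scene {'vertical_fov': 53.37006681574587, 'cx': 261.6801272105909, 'cy': 188.30542048046786, 'D': array([-0.00293208,  0.        ,  0.        ,  0.        ,  0.        ]), 'eye': array([ 1.01765371, -0.40610817,  1.043835  ]), 'rotation': array([[ 0.61299341, -0.6644807 ,  0.42743945],
       [ 0.78999456,  0.5071585 , -0.34452699],
       [ 0.01215199,  0.54886762,  0.83582095]])}
top {'vertical_fov': 44.40006470737702, 'cx': 257.2016579213228, 'cy': 190.12700125288458, 'D': array([-0.08371088,  0.        ,  0.        ,  0.        ,  0.        ]), 'eye': array([ 0.35970144, -0.03125887,  1.36645117]), 'rotation': array([[ 2.65738820e-03,  9.91322998e-01, -1.31421661e-01],
       [-9.99857737e-01,  4.44910897e-04, -1.68614499e-02],
       [-1.66566721e-02,  1.31447771e-01,  9.91183151e-01]])}
wrist {'vertical_fov': 64.57000866205296, 'cx': 255.36263516148995, 'cy': 194.78316474524675, 'D': array([-0.05078748,  0.        ,  0.        ,  0.        ,  0.        ]), 'tool_from_camera': array([[-6.24302303e-05,  9.49846162e-01,  3.12717547e-01,
         8.40143304e-02],
       [ 9.99999972e-01, -1.20387441e-05,  2.36204154e-04,
        -2.86791402e-04],
       [ 2.28122335e-04,  3.12717553e-01, -9.49846135e-01,
        -1.58082212e-01],
       [ 0.00000000e+00,  0.00000000e+00,  0.00000000e+00,
         1.00000000e+00]])}
```

View pics/scene.png

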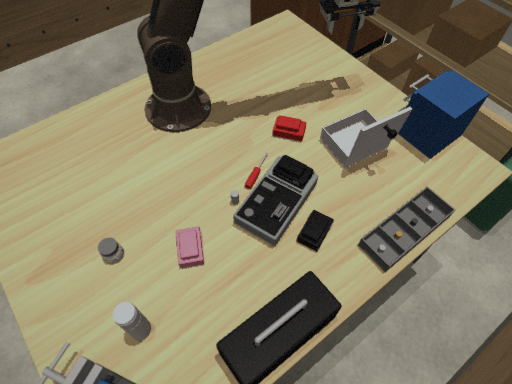

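View pics/top.png

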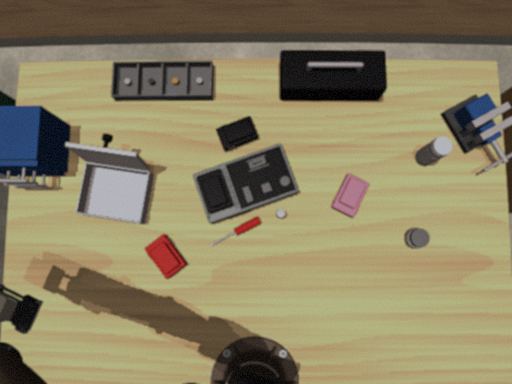

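The scene picture shows the charger at about (277,200), with its docked pack at (293,172). In the top view it is at (245,183), with the keys in a row facing the robot. Next, an enlarged crop of the charger from both views.

```bash
python3 - <<'E'
import cv2,numpy as np
a=cv2.imread('pics/top.png')[135:231,185:309];b=cv2.imread('pics/scene.png')[150:246,225:329]
a=cv2.resize(a,None,fx=6,fy=6,interpolation=cv2.INTER_CUBIC)
cv2.imwrite('pics/topc.png',a)
E
```

```text
(no output)
```

View pics/topc.png

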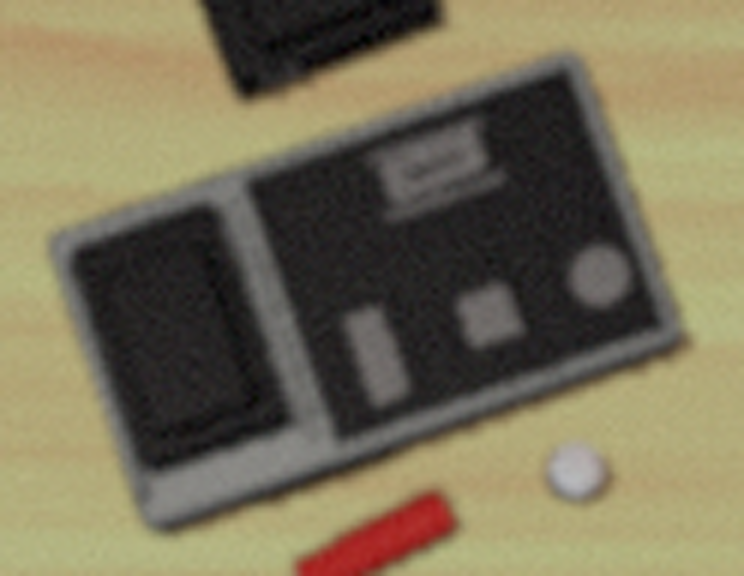

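Candidates in the crop: the long bar at (377,357), the square at (491,315) and the round at (600,275). The rocker is at (437,162), with the socket at (577,470) and the screwdriver in front. So the keys are long at y=+5, square at -50 and round at -105. Next I fit the charger pose.

```bash
cat >> h.py <<'E'
from scipy.optimize import least_squares
def fit(obs,z0=0,w=None):
    # obs: list of (model, st, px, charger point); pose x,y,yaw on the shelf
    def world(p,P):
        c,s=np.cos(p[2]),np.sin(p[2]); P=np.array(P)
        return np.array([p[0]+c*P[0]-s*P[1],p[1]+s*P[0]+c*P[1],P[2]+z0])
    f=lambda p: np.concatenate([proj(m,world(p,P),st)[0]-px for m,st,px,P in obs])
    r=least_squares(f,[0.5,0,0.3],loss='soft_l1'); return r.x,r.fun.reshape(-1,2),world
E
python3 - <<'E'
from h import *
m=eyes.camera_model('top')
L=[((377,357),(-.035,.005,.068)),((491,315),(-.035,-.05,.068)),((600,275),(-.035,-.105,.068)),((577,52),(.075,-.135,.055)),((55,240),(.075,.135,.055)),((683,333),(-.075,-.135,.055)),((152,522),(-.075,.135,.055))]
obs=[(m,None,np.array([185+(u+.5)/6-.5,135+(v+.5)/6-.5]),P) for (u,v),P in L]
p,r,w=fit(obs); print(p,np.round(r,2))
s=monitor.state();R=np.array(s['ee_rot']);t=np.array(s['eef_pos'])
for n,P in dict(rock=(.04,-.068,.0715),long=(-.035,.005,.068),round=(-.035,-.105,.068)).items():
    W=w(p,P); print(n,W,'tool cm',R.T@(W-t)*100)
print('tool yaw',np.degrees(np.arctan2(R[1,0],R[0,0])),'charger yaw',np.degrees(p[2]))
for k in [(281,214),(248,226),(107,140)]: print(k,atz(m,k,.05 if k[0]>270 else .02))
E
```

```text
[0.55581681 0.02440212 0.35376302] [[ 0.38 -0.18]
 [-0.07  0.04]
 [ 0.26 -0.05]
 [ 0.18 -1.55]
 [-2.06 -0.5 ]
 [ 1.23  0.54]
 [-0.76  2.19]]
rock [ 0.6168971  -0.02552982  0.0715    ] tool cm [-57.74798417 -40.59595665  15.51928502]
long [0.52125201 0.01696744 0.068     ] tool cm [-47.28301376 -40.43584106  15.8675052 ]
round [ 0.55935934 -0.08622089  0.068     ] tool cm [-54.83425408 -48.43450488  15.87961628]
tool yaw 156.91729914516498 charger yaw 20.269127726978606
(281, 214) [ 0.46678016 -0.07575848  0.05      ]
(248, 226) [0.43469229 0.01769902 0.02      ]
(107, 140) [0.68841275 0.43881619 0.02      ]
```

Hover first over the panel with the TCP near 0.30 m, above the lid's 0.22 m, turning +46.6° about tool z so that the jaw direction lies along the charger's x.

```bash
python3 -m inch '[{"travel":[0,0,-4],"dr":[0,0,0],"fingers":0},{"travel":[0,0,-8],"dr":[0,0,0],"fingers":0},{"travel":[-3,-2,-8],"dr":[0,0,7],"fingers":0},{"travel":[-6,-4.2,-8],"dr":[0,0,14],"fingers":0},{"travel":[-9,-6.3,-8],"dr":[0,0,21],"fingers":0},{"travel":[-12,-8.4,-8],"dr":[0,0,28],"fingers":0},{"travel":[-15,-10.5,-8],"dr":[0,0,35],"fingers":0},{"travel":[-18,-12.6,-8],"dr":[0,0,42],"fingers":0}]'
python3 - <<'E'
from h import *
s=monitor.state();R=np.array(s['ee_rot']);t=np.array(s['eef_pos'])
print(R.T@(np.array([.58,-.03,.2])-t)*100,np.degrees(np.arctan2(R[0,0],R[1,0])), R)
E
```

```text
time: 0.77
eef_pos: [0.3617, 0.3867, 0.3065]
ee_rot: [[-0.416, 0.909, -0.0], [0.909, 0.416, -0.0], [-0.0, -0.0, -1.0]]
wrist_force: [0.5, 0.4, -0.4]
width: 0.0431
[-46.97234622   2.53215953  10.65181371] -24.57411141787733 [[-4.15869920e-01  9.09424024e-01 -3.92974187e-04]
 [ 9.09424109e-01  4.15869869e-01 -2.06436900e-04]
 [-2.43125522e-05 -4.43231097e-04 -9.99999901e-01]]
```

```bash
python3 -m inch '[{"travel":[-4,0.2,0],"dr":[0,0,2],"fingers":0},{"travel":[-8,0.4,0],"dr":[0,0,4.3],"fingers":0},{"travel":[-12,0.6,0],"dr":[0,0,4.3],"fingers":0},{"travel":[-16,0.8,0],"dr":[0,0,4.3],"fingers":0},{"travel":[-20,1,0],"dr":[0,0,4.3],"fingers":0},{"travel":[-24,1.3,0],"dr":[0,0,4.3],"fingers":0},{"travel":[-28,1.5,0],"dr":[0,0,4.3],"fingers":0},{"travel":[-32,1.7,0],"dr":[0,0,4.3],"fingers":0}]'
python3 - <<'E'
from h import *
s=monitor.state();R=np.array(s['ee_rot']);t=np.array(s['eef_pos'])
print(R.T@(np.array([.58,-.03,.2])-t)*100,np.degrees(np.arctan2(R[1,0],R[0,0])))
E
```

```text
time: 1.43
eef_pos: [0.5118, 0.1035, 0.3067]
ee_rot: [[-0.352, 0.936, -0.0], [0.936, 0.352, 0.0], [0.0, -0.0, -1.0]]
wrist_force: [1.8, 1.3, 1.0]
width: 0.0003
[-14.90418335   1.6818199   10.66343639] 110.63137484442946
```

```bash
python3 -m inch '[{"travel":[-4,0.4,0],"dr":[0,0,0.4],"fingers":0},{"travel":[-8,0.9,-0],"dr":[0,0,0.4],"fingers":0},{"travel":[-11.5,1.3,2],"dr":[0,0,0.4],"fingers":0},{"travel":[-14.5,1.7,4.5],"dr":[0,0,0.4],"fingers":0},{"travel":[-14.9,1.7,8],"dr":[0,0,0.4],"fingers":0},{"travel":[-14.9,1.7,10],"dr":[0,0,0.4],"fingers":0},{"travel":[-14.9,1.7,10],"dr":[0,0,0.4],"fingers":0},{"travel":[-14.9,1.7,10],"dr":[0,0,0.4],"fingers":0}]'
python3 - <<'E'
from h import *
import json
s=monitor.state()
a=eyes.read_camera('wrist'); cv2.imwrite('pics/w1.png',a)
json.dump({k:np.array(s[k]).tolist() for k in ('eef_pos','ee_rot')},open('w1.json','w'))
cv2.imwrite('pics/w1b.png',cv2.resize(a,None,fx=1.5,fy=1.5,interpolation=cv2.INTER_CUBIC))
E
```

```text
time: 2.1
eef_pos: [0.5791, -0.0279, 0.2061]
ee_rot: [[-0.346, 0.938, -0.003], [0.938, 0.346, -0.0], [0.001, -0.003, -1.0]]
wrist_force: [0.2, 0.2, 1.2]
width: 0.0006
```

View pics/w1b.png

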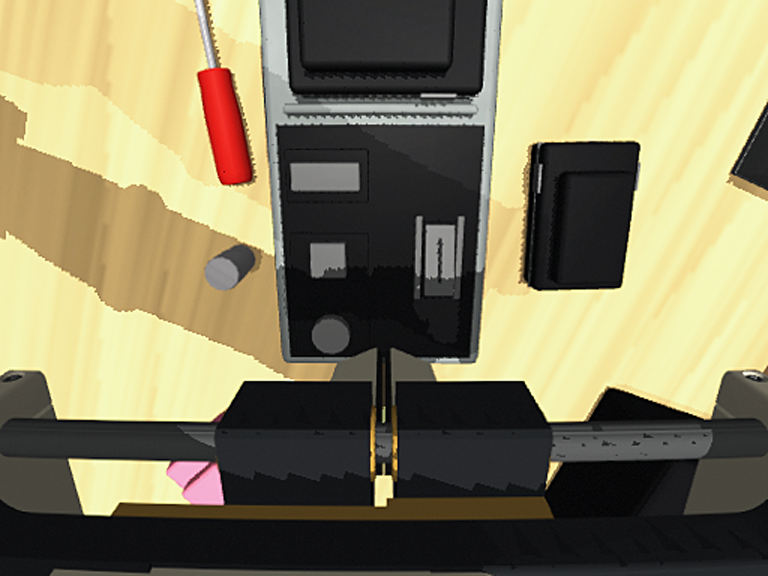

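The close view shows the long key at (325,177), the square at (328,260) and the round at (330,334). The rocker paddle runs from (440,223) to (440,296), and the shut fingertips are at (385,360). I refit using these.

```bash
cat > fit1.py <<'E'
from h import *
import json
m=eyes.camera_model('wrist'); st=json.load(open('w1.json'))
L=[((325,177),(-.035,.005,.068)),((328,260),(-.035,-.05,.068)),((330.5,334),(-.035,-.105,.068)),((440,260),(.04,-.05,.0675))]
obs=[(m,st,(np.array(q)+.5)/1.5-.5,P) for q,P in L]
p,r,w=fit(obs)
if __name__=='__main__':
    print(p,np.degrees(p[2]),'\n',np.round(r,2)); print('tcp px',proj(m,st['eef_pos'],st)*1.5)
    print('raised/low ends px',[proj(m,w(p,P),st)*1.5 for P in ((.04,-.074,.0715),(.04,-.026,.063))])
    s=monitor.state();R=np.array(s['ee_rot']);t=np.array(s['eef_pos'])
    for n,P in dict(rock=(.04,-.070,.0715),long=(-.035,.005,.068),round=(-.035,-.105,.068)).items():
        W=w(p,P); print(n,W,'tool cm',R.T@(W-t)*100)
E
python3 fit1.py
```

```text
[0.55705253 0.02744815 0.35030924] 20.07124126087878 
 [[ 0.   -0.89]
 [-0.06 -0.01]
 [ 0.12  1.1 ]
 [-0.06  0.08]]
tcp px [[381.51432204 370.81945287]]
raised/low ends px [array([[438.90985147, 295.72004863]]), array([[440.31332524, 223.08032747]])]
rock [ 0.61864638 -0.02457298  0.0715    ] tool cm [-1.03985809  3.72566897 13.5992316 ]
long [0.52246226 0.0201329  0.068     ] tool cm [ 6.48282002 -3.7516379  13.94808136]
round [ 0.56021297 -0.08318643  0.068     ] tool cm [-4.51712953 -3.78495158 13.94803274]
```

```bash
python3 -m inch '[{"travel":[-1.2,3.7,2],"dr":[0,0,0],"fingers":0},{"travel":[-1.2,3.7,5],"dr":[0,0,0],"fingers":0},{"travel":[-1.2,3.7,8],"dr":[0,0,0],"fingers":0},{"travel":[-1.2,3.7,10.5],"dr":[0,0,0],"fingers":0},{"travel":[-1.2,3.7,12],"dr":[0,0,0],"fingers":0},{"travel":[-1.2,3.7,12.5],"dr":[0,0,0],"fingers":0},{"travel":[-1.2,3.7,12.5],"dr":[0,0,0],"fingers":0},{"travel":[-1.2,3.7,12.5],"dr":[0,0,0],"fingers":0}]'
python3 - <<'E'
from h import *
a=eyes.read_camera('wrist'); cv2.imwrite('pics/w2.png',cv2.resize(a[100:384,100:420],None,fx=2.1,fy=2.1,interpolation=cv2.INTER_CUBIC))
s=monitor.state(); print(s['wrist_force'],s['eef_pos'])
E
```

```text
time: 2.82
eef_pos: [0.62, -0.0262, 0.0836]
ee_rot: [[-0.346, 0.938, 0.003], [0.938, 0.346, 0.0], [-0.001, 0.002, -1.0]]
wrist_force: [0.8, 0.3, 0.7]
width: 0.0008
[ 0.65621207 -0.90453861 -0.14217106] [ 0.62015923 -0.02631732  0.08385359]
```

View pics/w2.png

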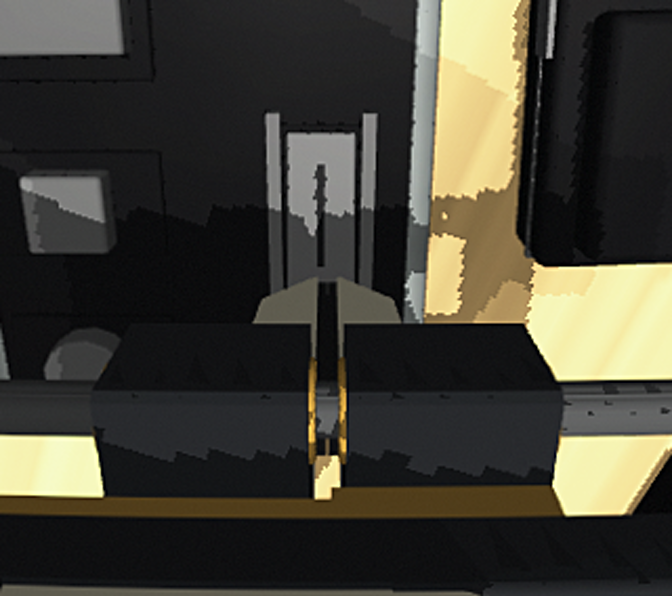

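The fingertips sit over the rocker's near (right) end: gap at 327, paddle centre at 321. I press in small steps while watching the force.

```bash
python3 -m inch '[{"travel":[0,0,0.3],"dr":[0,0,0],"fingers":0},{"travel":[0,0,0.6],"dr":[0,0,0],"fingers":0},{"travel":[0,0,0.8],"dr":[0,0,0],"fingers":0},{"travel":[0,0,1.0],"dr":[0,0,0],"fingers":0},{"travel":[0,0,1.2],"dr":[0,0,0],"fingers":0},{"travel":[0,0,1.3],"dr":[0,0,0],"fingers":0},{"travel":[0,0,1.3],"dr":[0,0,0],"fingers":0}]'
python3 -m inch '[{"travel":[0,0,0.1],"dr":[0,0,0],"fingers":0},{"travel":[0,0,0.2],"dr":[0,0,0],"fingers":0},{"travel":[0,0,0.2],"dr":[0,0,0],"fingers":0}]'
python3 -m inch '[{"travel":[0,0,0.1],"dr":[0,0,0],"fingers":0},{"travel":[0,0,0.2],"dr":[0,0,0],"fingers":0},{"travel":[0,0,0.2],"dr":[0,0,0],"fingers":0}]'
```

```text
time: 3.45
eef_pos: [0.6187, -0.0267, 0.0686]
ee_rot: [[-0.345, 0.938, 0.0], [0.938, 0.345, -0.0], [-0.0, -0.0, -1.0]]
wrist_force: [0.3, -0.6, 0.5]
width: 0.0005
time: 3.7
eef_pos: [0.6188, -0.0268, 0.0667]
ee_rot: [[-0.345, 0.938, 0.0], [0.938, 0.345, -0.0], [-0.0, 0.0, -1.0]]
wrist_force: [0.6, -2.0, 2.2]
width: 0.0005
time: 3.95
eef_pos: [0.619, -0.0269, 0.0653]
ee_rot: [[-0.345, 0.938, 0.001], [0.938, 0.345, -0.0], [-0.0, 0.001, -1.0]]
wrist_force: [-1.5, -2.4, 7.8]
width: 0.0005
```

```bash
python3 -m inch '[{"travel":[0,0,0.1],"dr":[0,0,0],"fingers":0},{"travel":[0,0,0.1],"dr":[0,0,0],"fingers":0}]'
python3 -m inch '[{"travel":[0,0,0.1],"dr":[0,0,0],"fingers":0},{"travel":[0,0,0.1],"dr":[0,0,0],"fingers":0},{"travel":[0,0,0.1],"dr":[0,0,0],"fingers":0}]'
```

```text
time: 4.12
eef_pos: [0.619, -0.0269, 0.0649]
ee_rot: [[-0.345, 0.939, 0.001], [0.939, 0.345, 0.0], [-0.0, 0.001, -1.0]]
wrist_force: [-4.4, -1.4, 14.3]
width: 0.0006
time: 4.37
eef_pos: [0.6191, -0.0269, 0.0647]
ee_rot: [[-0.345, 0.939, 0.001], [0.939, 0.345, 0.001], [-0.0, 0.001, -1.0]]
wrist_force: [-6.3, -2.3, 21.8]
width: -0.0
```

Hard stop at z≈0.065, as predicted for fully on. Now I retract, move over the long key and check the rocker.

```bash
python3 -m inch '[{"travel":[0,0,-4],"dr":[0,0,0],"fingers":0},{"travel":[0,0,-8],"dr":[0,0,0],"fingers":0},{"travel":[2.5,-2.5,-8],"dr":[0,0,0],"fingers":0},{"travel":[5,-5,-8],"dr":[0,0,0],"fingers":0},{"travel":[7.7,-7.4,-8],"dr":[0,0,0],"fingers":0},{"travel":[7.7,-7.4,-6],"dr":[0,0,0],"fingers":0},{"travel":[7.7,-7.4,-6],"dr":[0,0,0],"fingers":0},{"travel":[7.7,-7.4,-6],"dr":[0,0,0],"fingers":0}]'
python3 - <<'E'
from h import *
from fit1 import p,w
s=monitor.state();print(s['eef_pos'],s['wrist_force'])
b=eyes.read_camera('scene')
R=np.array(s['ee_rot']);print(R.T@(w(p,(-.035,.005,.068))-s['eef_pos'])*100)
cv2.imwrite('pics/s2.png',cv2.resize(b[150:250,215:345],None,fx=6,fy=6,interpolation=cv2.INTER_CUBIC))
E
```

```text
time: 5.03
eef_pos: [0.5222, 0.0205, 0.1224]
ee_rot: [[-0.346, 0.938, -0.001], [0.938, 0.346, -0.0], [0.0, -0.001, -1.0]]
wrist_force: [0.2, -0.0, -0.0]
width: 0.0001
[0.5222141  0.02050412 0.12244232] [ 0.16303147 -0.01166397 -0.01483789]
[-0.0456678   0.01772105  5.44419473]
```

View pics/s2.png

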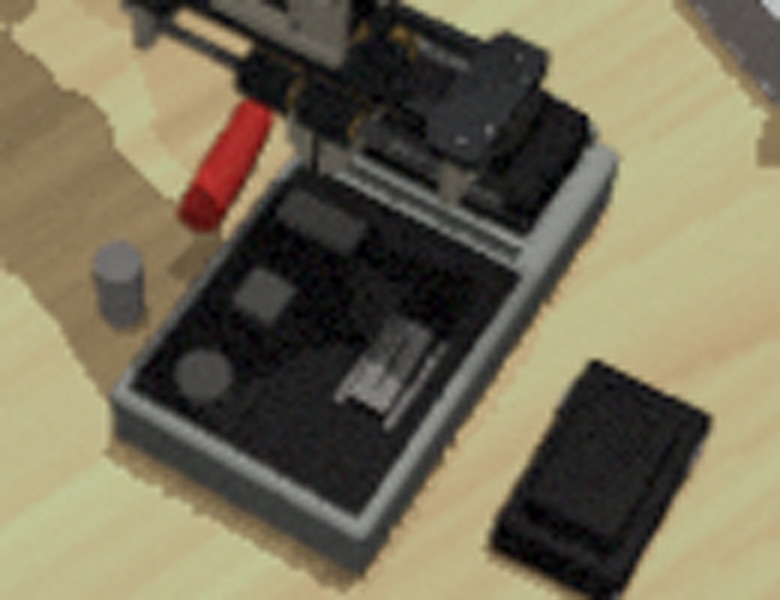

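The rocker at (385,370) now shows its right end low and lit. The gripper is over the long key, so I press it.

```bash
python3 -m inch '[{"travel":[0,0,2.5],"dr":[0,0,0],"fingers":0},{"travel":[0,0,4.5],"dr":[0,0,0],"fingers":0},{"travel":[0,0,5.2],"dr":[0,0,0],"fingers":0},{"travel":[0,0,5.5],"dr":[0,0,0],"fingers":0},{"travel":[0,0,5.8],"dr":[0,0,0],"fingers":0},{"travel":[0,0,6.0],"dr":[0,0,0],"fingers":0},{"travel":[0,0,6.0],"dr":[0,0,0],"fingers":0}]'
python3 -m inch '[{"travel":[0,0,0.1],"dr":[0,0,0],"fingers":0},{"travel":[0,0,0.2],"dr":[0,0,0],"fingers":0},{"travel":[0,0,0.2],"dr":[0,0,0],"fingers":0}]'
```

```text
time: 5.67
eef_pos: [0.5233, 0.0199, 0.0632]
ee_rot: [[-0.345, 0.939, 0.001], [0.939, 0.345, -0.0], [-0.0, 0.001, -1.0]]
wrist_force: [0.4, 0.4, 0.4]
width: 0.0006
time: 5.92
eef_pos: [0.5234, 0.0201, 0.0614]
ee_rot: [[-0.345, 0.938, 0.002], [0.938, 0.345, 0.0], [-0.0, 0.002, -1.0]]
wrist_force: [0.0, -0.8, 3.4]
width: 0.0003
```

```bash
python3 -m inch '[{"travel":[0,0,0.1],"dr":[0,0,0],"fingers":0},{"travel":[0,0,0.1],"dr":[0,0,0],"fingers":0},{"travel":[0,0,0.1],"dr":[0,0,0],"fingers":0}]'
```

```text
time: 6.17
eef_pos: [0.5235, 0.0201, 0.0611]
ee_rot: [[-0.345, 0.939, 0.002], [0.939, 0.345, 0.001], [0.0, 0.002, -1.0]]
wrist_force: [-5.2, -2.1, 17.6]
width: 0.0003
```

The hard stop is reached at z=0.061, the height expected for fully down. One more small push, then up and over to the round button.

```bash
python3 -m inch '[{"travel":[0,0,0.05],"dr":[0,0,0],"fingers":0},{"travel":[0,0,0.05],"dr":[0,0,0],"fingers":0}]'
python3 -m inch '[{"travel":[0,0,-3],"dr":[0,0,0],"fingers":0},{"travel":[0,0,-7],"dr":[0,0,0],"fingers":0},{"travel":[-3.5,0,-7],"dr":[0,0,0],"fingers":0},{"travel":[-7.2,0,-7],"dr":[0,0,0],"fingers":0},{"travel":[-11,0,-7],"dr":[0,0,0],"fingers":0},{"travel":[-11,0,-7],"dr":[0,0,0],"fingers":0},{"travel":[-11,0,-7],"dr":[0,0,0],"fingers":0},{"travel":[-11,0,-7],"dr":[0,0,0],"fingers":0}]'
python3 - <<'E'
from h import *
from fit1 import p,w
s=monitor.state();print(s['eef_pos'],s['wrist_force'])
b=eyes.read_camera('wrist')
R=np.array(s['ee_rot']);print(R.T@(w(p,(-.035,-.105,.068))-s['eef_pos'])*100)
cv2.imwrite('pics/w3.png',cv2.resize(b[:300],None,fx=1.5,fy=1.5,interpolation=cv2.INTER_CUBIC))
E
```

```text
time: 6.33
eef_pos: [0.5235, 0.0201, 0.061]
ee_rot: [[-0.345, 0.939, 0.002], [0.939, 0.345, 0.001], [0.0, 0.002, -1.0]]
wrist_force: [-4.9, -0.6, 23.2]
width: 0.0002
time: 7.0
eef_pos: [0.5604, -0.0825, 0.129]
ee_rot: [[-0.345, 0.938, -0.001], [0.938, 0.345, 0.001], [0.001, -0.0, -1.0]]
wrist_force: [0.2, 1.0, -0.6]
width: 0.0005
[ 0.56036764 -0.08247265  0.12899017] [ 0.16677335  0.98595599 -0.64588532]
[-0.06679292 -0.03717098  6.09897394]
```

View pics/w3.png

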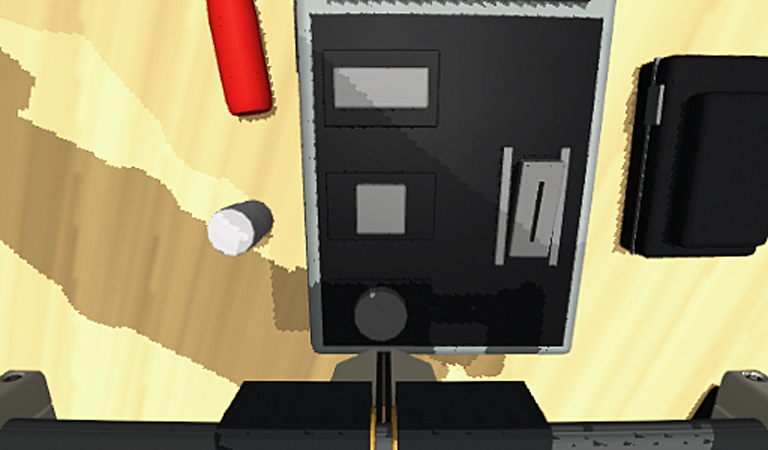

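The rocker (540,208) is tilted with its left end up, the long key (380,87) sits low, and the square (380,208) is up. The round button (380,313) lines up with the finger gap. Now I press it.

```bash
python3 -m inch '[{"travel":[0,0,3],"dr":[0,0,0],"fingers":0},{"travel":[0,0,5],"dr":[0,0,0],"fingers":0},{"travel":[0,0,5.8],"dr":[0,0,0],"fingers":0},{"travel":[0,0,6.2],"dr":[0,0,0],"fingers":0},{"travel":[0,0,6.5],"dr":[0,0,0],"fingers":0},{"travel":[0,0,6.8],"dr":[0,0,0],"fingers":0},{"travel":[0,0,6.9],"dr":[0,0,0],"fingers":0},{"travel":[0,0,6.9],"dr":[0,0,0],"fingers":0}]'
python3 -m inch '[{"travel":[0,0,0.1],"dr":[0,0,0],"fingers":0},{"travel":[0,0,0.1],"dr":[0,0,0],"fingers":0},{"travel":[0,0,0.1],"dr":[0,0,0],"fingers":0}]'
```

```text
time: 7.72
eef_pos: [0.5609, -0.0823, 0.0613]
ee_rot: [[-0.346, 0.938, 0.001], [0.938, 0.346, 0.001], [0.001, 0.001, -1.0]]
wrist_force: [-3.1, 3.4, 6.6]
width: 0.0003
time: 7.97
eef_pos: [0.561, -0.0823, 0.0612]
ee_rot: [[-0.346, 0.938, 0.001], [0.938, 0.346, 0.002], [0.001, 0.002, -1.0]]
wrist_force: [-5.9, 3.6, 16.9]
width: 0.0005
```

The round button is at its hard stop (17 N, z=0.061). I push slightly more, then retract and check.

```bash
python3 -m inch '[{"travel":[0,0,0.06],"dr":[0,0,0],"fingers":0},{"travel":[0,0,0.06],"dr":[0,0,0],"fingers":0}]'
python3 -m inch '[{"travel":[0,0,-3],"dr":[0,0,0],"fingers":0},{"travel":[0,0,-7],"dr":[0,0,0],"fingers":0},{"travel":[0,0,-11],"dr":[0,0,0],"fingers":0},{"travel":[-2,0,-14],"dr":[0,0,0],"fingers":0},{"travel":[-2,0,-14],"dr":[0,0,0],"fingers":0},{"travel":[-2,0,-14],"dr":[0,0,0],"fingers":0},{"travel":[-2,0,-14],"dr":[0,0,0],"fingers":0}]'
python3 - <<'E'
from h import *
s=monitor.state();print(s['time'],s['eef_pos'],s['wrist_force'])
b=eyes.read_camera('wrist');t=eyes.read_camera('scene')
cv2.imwrite('pics/w4.png',cv2.resize(b[:300,120:420],None,fx=2,fy=2,interpolation=cv2.INTER_CUBIC))
cv2.imwrite('pics/s4.png',cv2.resize(t[100:270,170:410],None,fx=3.2,fy=3.2,interpolation=cv2.INTER_CUBIC))
E
```

```text
time: 8.13
eef_pos: [0.561, -0.0823, 0.061]
ee_rot: [[-0.346, 0.938, 0.002], [0.938, 0.346, 0.002], [0.001, 0.002, -1.0]]
wrist_force: [-8.7, 5.0, 23.1]
width: 0.0004
time: 8.72
eef_pos: [0.5675, -0.1017, 0.1987]
ee_rot: [[-0.345, 0.938, 0.001], [0.938, 0.345, 0.0], [0.0, 0.001, -1.0]]
wrist_force: [0.1, -0.2, -0.9]
width: 0.0002
8.7167 [ 0.56749727 -0.10166889  0.19867991] [ 0.13384729 -0.2246104  -0.88635391]
```

View pics/w4.png

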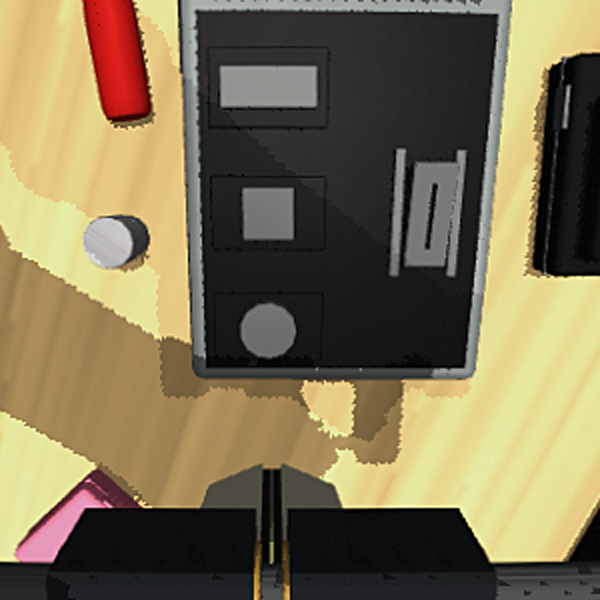

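View pics/s4.png

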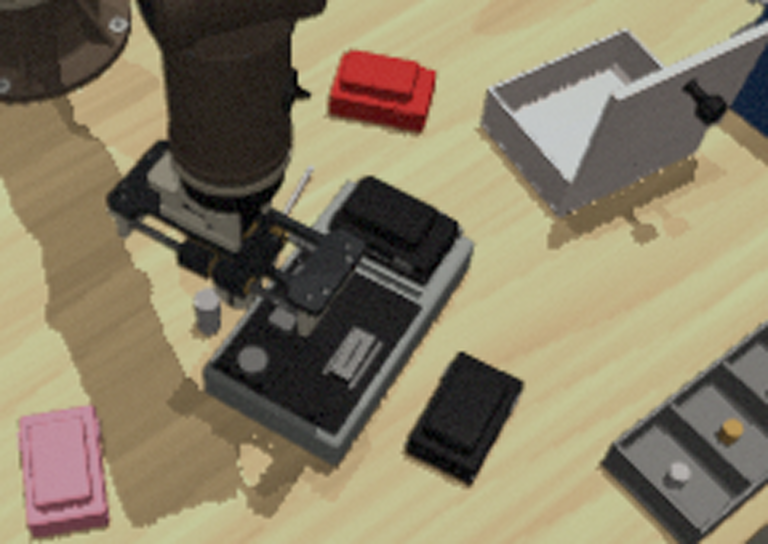

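The rocker is on with its left end up, the long key is down, and the square and round are up. Nothing else looks shifted. The robot is clear of everything, so I hand in.

```bash
python3 -c "
from rig import workorder
print(workorder.job_done())"
```

```text
the job is handed in; nothing more can be done
None
```

I did the three presses in order with closed fingertips and handed the job in at about 8.8 s of the 38 s allowed. No verdict came back.

| Press | Where it stopped | Force at the stop | Expected height |
|---|---|---|---|
| Power rocker, raised end | z ≈ 65 mm | about 22 N | 65 mm (worked out for fully on) |
| Long key | z ≈ 61 mm | about 23 N | 61 mm (fully down) |
| Round start button | z ≈ 61 mm | about 23 N | 61 mm (fully down) |

- **Final pictures:** the rocker is tilted to on and the long key sits low. The square key, never touched, is up, and the packs, case lid, socket and screwdriver look where they were.
- **Robot:** it ended clear of everything, with wrist force near zero.
- **Less certain:** I judged the round button's return only from its size in the picture and its spring. The first charger pose from the top camera was about 3 mm off the later wrist-camera one, so I used the wrist one.
- **Failures:** none of the checks failed.

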